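# Stack the empty tube racks in their dock

## Task

Put the empty orange tube racks away as one tower in the steel dock, building it from the bottom up: first the rack with six large holes, on it the fifteen-hole rack, then the forty-hole rack, and last the cover with the grip ridge. Each piece must sit squarely, its foot fully down inside the rim beneath it. Leave the white rack full of tubes and the two small jars standing where they are.

Things in the scene. Friction and masses are not known exactly. Their poses are not given: they have to be found in the camera images.
- dock: Fixed steel dock: plate 130 x 90 mm, 6 mm thick, with a rim 5 mm high and 6 mm thick round an opening of 92 x 52 mm; a foot goes down into it (4 mm play each side) onto the plate, 6 mm above the origin. Origin: centre of its underside; x along the length, y across, z up; same after a half turn.
- rack_coarse: Loose orange plastic tube rack, empty, 100 x 60 mm and 60 mm high in all, with 6 large holes 22 mm wide (3 by 2). Stands on a foot 84 x 44 mm, 6 mm deep, set in 8 mm all round. Top rim 5 mm high, 4 mm thick (opening 92 x 52 mm); the face inside it, 55 mm above the origin, carries the next foot with 4 mm play each side. Origin: centre of the foot's underside; x along the length, y across, z up; same after a half turn.
- rack_medium: Loose orange plastic tube rack, empty, 100 x 60 mm and 46 mm high in all, with 15 holes 14 mm wide (5 by 3). Stands on a foot 84 x 44 mm, 6 mm deep, set in 8 mm all round. Top rim 5 mm high, 4 mm thick (opening 92 x 52 mm); the face inside it, 41 mm above the origin, carries the next foot with 4 mm play each side. Origin: centre of the foot's underside; x along the length, y across, z up; same after a half turn.
- rack_fine: Loose orange plastic tube rack, empty, 100 x 60 mm and 34 mm high in all, with 40 small holes 7 mm wide (8 by 5). Stands on a foot 84 x 44 mm, 6 mm deep, set in 8 mm all round. Top rim 5 mm high, 4 mm thick (opening 92 x 52 mm); the face inside it, 29 mm above the origin, carries the next foot with 4 mm play each side. Origin: centre of the foot's underside; x along the length, y across, z up; same after a half turn.
- cover: Loose orange plastic cover without holes: slab 100 x 60 mm, its top 20 mm above the origin; on its middle a grip ridge 60 mm long (x), 14 mm thick (y), 24 mm high, so 44 mm in all. Stands on a foot 84 x 44 mm, 6 mm deep, set in 8 mm all round. Origin: centre of the foot's underside; x along the length, y across, z up; same after a half turn.
- loaded_rack: Bystander: white solid rack 95 x 60 mm, 40 mm high, holding 8 white-capped tubes, 80 mm high in all, 0.6 kg. Origin: centre of its underside. To be left where it is.
- jar_left: Bystander: small amber jar with a white cap, 40 mm across, 52 mm high, standing on the left half of the bench (+y). Origin: centre of its underside. To be left where it is.
- jar_right: Bystander: small grey jar with a black cap, 40 mm across, 52 mm high, standing on the right half of the bench (-y). Origin: centre of its underside. To be left where it is.
Not all that is in view belongs to the job. What is shaped like the rack_fine but purple or yellow is not meant. What is shaped like the rack_coarse but pink is not meant.

How it is judged:
On the way, in this order (a step that is already met when the one before it is completed fails the run):
1. the six-hole rack is seated in the dock (horizontal distance between rack_coarse and dock below 0.008 m and z of rack_coarse in the frame of dock between 0.003 and 0.009 m and angle between the x axis of rack_coarse and the x axis of dock, either way round below 0.15 rad and angle between rack_coarse's own z axis and vertical below 0.06 rad), for 0.2 s.
2. the fifteen-hole rack is seated on the six-hole rack (all of step 1 and horizontal distance between rack_medium and rack_coarse below 0.008 m and z of rack_medium in the frame of rack_coarse between 0.052 and 0.058 m and angle between the x axis of rack_medium and the x axis of rack_coarse, either way round below 0.15 rad and angle between rack_medium's own z axis and vertical below 0.06 rad), for 0.2 s.
3. the forty-hole rack is seated on the fifteen-hole rack (all of step 2 and horizontal distance between rack_fine and rack_medium below 0.008 m and z of rack_fine in the frame of rack_medium between 0.038 and 0.044 m and angle between the x axis of rack_fine and the x axis of rack_medium, either way round below 0.15 rad and angle between rack_fine's own z axis and vertical below 0.06 rad), for 0.2 s.
4. the cover is seated on the forty-hole rack (all of step 3 and horizontal distance between cover and rack_fine below 0.008 m and z of cover in the frame of rack_fine between 0.026 and 0.032 m and angle between the x axis of cover and the x axis of rack_fine, either way round below 0.15 rad and angle between cover's own z axis and vertical below 0.06 rad), for 0.2 s.
At the end, for the whole second after the job is handed in: The six-hole rack sits in the dock, the fifteen-hole rack on it, the forty-hole rack on that and the cover on top; each centre within 8 mm of the one beneath, seated to within 3 mm of full depth, its long side within 0.15 rad of the one beneath, upright within 0.06 rad, and all at rest (all of step 4 and linear speed of each of rack_coarse, rack_medium, rack_fine, cover below 0.02 m/s and angular speed of each of rack_coarse, rack_medium, rack_fine, cover below 0.2 rad/s); the robot touches nothing.
It fails at once if the white rack of tubes or a small jar is pushed more than 25 mm or tipped (distance of any of loaded_rack, jar_left, jar_right from where it was at the start of the episode above 0.025 m or angle between any of loaded_rack, jar_left, jar_right's own z axis and vertical above 0.35 rad).
It also fails if it takes over 136 s, if anything falls off the work surface, if the arm or the gripper's body presses on something with over 40 N, if the wrist force passes 120 N, or if a joint passes its speed limit or range.

## Robot

A 6-joint arm with a two-finger parallel gripper is mounted at the origin on the work surface. World frame = base frame: x ahead of the robot, y to its left, z up, the work surface at z = 0. Lengths are in m, angles in rad, forces in N, time in s.
With the tool pointing down it reaches from about 0.275 to 0.875 m from the base axis. Payload 12.5 kg.
Tool frame: the origin (TCP) lies at the very end of the fingers, on their centre line; the grasp point (between the pads) lies 19 mm behind it; x points along the fingers, y is the direction in which the jaws open and shut, and the axes are right-handed (so a half turn about x gives the same grasp; the last joint's range is limited). The gripper opens to 85 mm and grips with 20 to 120 N. Pads are 22 mm wide; open, the fingers measure 114 mm over their backs; the gripper's body (76 mm by 85 mm) begins 54 mm behind the grasp point. The pads swing forward as they close: fully open they stand 13 mm farther back than shut.
Start: joints at [1.207, 0.351, 1.652, -0, 1.139, -0.085], TCP at [0.151, 0.529, 0.231] pointing down, gripper open.
Joint ranges: [-2.75, 2.75], [-0.79, 2.1], [0.01, 2.65], [-1.57, 4.71], [0.07, 3.14], [-2.87, 2.87]. Speed limits (rad/s): [2.22, 2.22, 2.79, 3.14, 3.14, 3.14].

## Interface

Orientations are given as a 3x3 rotation matrix whose columns are the frame's x, y, z axes.
In Python, from bench import manip gives the robot as it stands. Calls block until the motion is done:
- manip.move_ptp(position, orientation): joint-space move of the TCP to a pose.
- manip.move_l(position, attitude=None, max_speed=0.15): straight line of the TCP; attitude=None keeps the orientation; max_speed is the mean speed in m/s.
- manip.move_j(angles): joint-space move.
- manip.set_gripper(opening, effort=None): opening from 0.0 (shut) to 1.0 (fully open); effort is the grip in N (None keeps the last); returns when the fingers have stopped.
- manip.dwell(seconds).
- manip.inverse_kinematics(position, orientation): joint angles nearest the present ones, or None.
- manip.grab_frame(name): name is "scene" or "side" or "wrist"; returns (picture, depth): 420x560x3 uint8, red, green, blue; 420x560 float32, m along the optical axis (not along the pixel's ray), 0 where there is no reading.
- manip.get_calibration(name): a dict with "camera_matrix" (3x3 intrinsics, pixels), "R" (3x3) and "t" (3): a world point X has camera coordinates R X + t. Camera axes: x right, y down, z forward; pixel columns grow to the right and rows downward; lengths in m; the calibration is good to about 2 mm. The wrist camera is an equidistant fisheye: a pixel r from the principal point sees the ray r / f radians off the axis. A picture is of the moment at which its call begins: read the wrist's pose just before it. get_calibration takes no time and is no camera call; for the wrist camera it gives the pose at the moment of the call.
A pose or a line that the arm cannot do raises manip.Unreachable and nothing moves.
- manip.sign_off(): hands the job in, once; it reports no verdict.
Trained networks look in the newest picture that a camera, given by its name, has taken for a name from the list of things; names that differ only in an ending like _2 or _b are one class to them, and where a whole thing is asked for, a point or a joint stands for the part that bears it (a point fixed in the world has none). Each returns a list of dicts, best first, with "confidence" (0 to 1); they miss things now and then, are a little off and sometimes report something else, mostly with a low value. They report only what shows in the picture. A call takes as long as a camera call. They do not tell look-alikes from the thing itself.
- manip.look_for(camera, name): "at" ([x, y, z] in m, in world coordinates, good to about 4 mm: the middle of the surface that is visible of it).
Readings, each from a call of its own:
- manip.current_time(): time.
- manip.current_qpos(): joint angles.
- manip.current_joint_vel(): joint speeds.
- manip.current_joint_torque(): joint torques, N m.
- manip.current_ee_pos(): TCP position.
- manip.current_tcp_rot(): TCP orientation.
- manip.current_force(): force on the tool from outside, world axes, zero at the start.
- manip.current_ft_torque(): the same for the moment, N m.
- manip.current_grip_width(): opening from 0.0 (shut) to 1.0 (fully open).
Only numpy, scipy, OpenCV 4.12 (cv2) and the standard library are available. Lean on these libraries where they do the work, as an engineer would, in place of code of your own. Each camera call takes 0.05 s, during which the arm holds its last target.

## Working session

There is one attempt and no reset: what is moved stays moved. The work goes in short steps, each a Python script; the robot and the scene stay as the last script left them, time stands still between calls to the robot, and variables do not carry over. Pictures are saved under pics/ and viewed, and the job is handed in when it is done.

```bash
mkdir -p pics; ls; python3 - <<'E'
from bench import manip
import cv2,numpy as np
for n in ["scene","side","wrist"]:
    im,d=manip.grab_frame(n)
    cv2.imwrite(f"pics/{n}0.png",im[:,:,::-1]); np.save(f"{n}0d.npy",d)
    c=manip.get_calibration(n); print(n,c, d.min(),d.max())
print(manip.current_time(), manip.current_ee_pos(), manip.current_tcp_rot())
E
```

```text
pics
scene {'camera_matrix': array([[434.4071556 ,   0.        , 276.1383341 ],
       [  0.        , 434.4071556 , 208.26357458],
       [  0.        ,   0.        ,   1.        ]]), 'R': array([[ 0.16182998,  0.98678794, -0.00778633],
       [ 0.7045157 , -0.12105605, -0.69928754],
       [-0.69099109,  0.1076801 , -0.71479809]]), 't': array([-0.07231041, -0.32108332,  1.5217121 ])} 0.0 3.9748912
side {'camera_matrix': array([[519.11870328,   0.        , 263.8012823 ],
       [  0.        , 519.11870328, 217.69708879],
       [  0.        ,   0.        ,   1.        ]]), 'R': array([[ 0.91714188, -0.39803843,  0.02040021],
       [-0.18863232, -0.47858832, -0.8575378 ],
       [ 0.3510963 ,  0.78263569, -0.5140163 ]]), 't': array([-0.48597778,  0.0945135 ,  1.39804323])} 0.0 3.999691
wrist {'camera_matrix': array([[325.1922621 ,   0.        , 276.52267247],
       [  0.        , 325.1922621 , 205.35122051],
       [  0.        ,   0.        ,   1.        ]]), 'R': array([[ 2.75545752e-01,  9.61287929e-01, -2.35534848e-04],
       [ 9.09838713e-01, -2.60719132e-01,  3.22829754e-01],
       [ 3.10270937e-01, -8.91686660e-02, -9.46457022e-01]]), 't': array([-0.54945428, -0.04043485,  0.37922533])} 0.0 1.4703677
0.15 [0.15124015 0.52851721 0.23086661] [[-3.03446448e-04  2.75219158e-01  9.61381466e-01]
 [-8.98931730e-04  9.61381047e-01 -2.75219322e-01]
 [-9.99999550e-01 -9.47730630e-04 -4.43244298e-05]]
```

View pics/scene0.png

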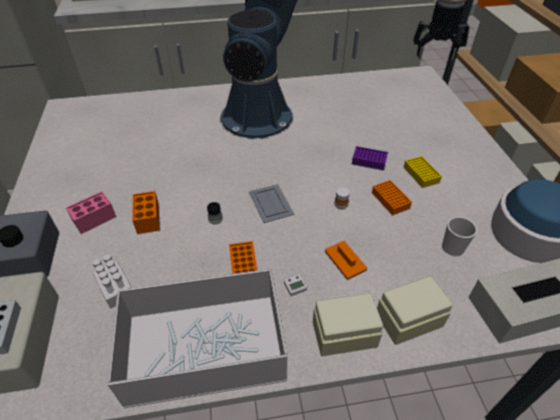

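View pics/side0.png

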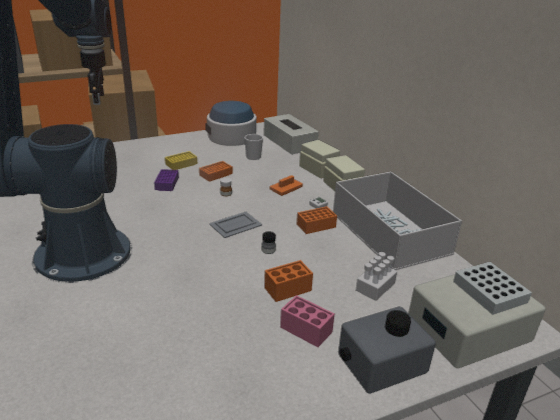

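View pics/wrist0.png

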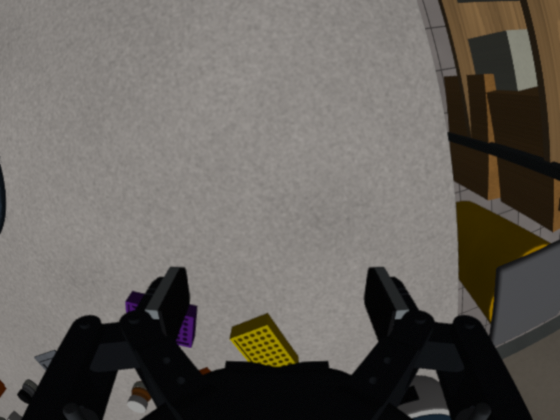

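The scene image shows the six-hole rack at about (146,211), the dock (271,203), the fifteen-hole rack (243,258), the forty-hole rack (391,196) and the cover (345,259). The jars are at (214,211) and (342,197), close to the dock. Next I'll get metric poses from depth.

```bash
cat > h.py <<'E'
import numpy as np, cv2
def cloud(d,c):
    K=c["camera_matrix"]; v,u=np.indices(d.shape)
    P=np.stack([(u-K[0,2])/K[0,0]*d,(v-K[1,2])/K[1,1]*d,d],-1)
    return (P-c["t"])@c["R"]
def cloudf(d,c):
    K=c["camera_matrix"]; v,u=np.indices(d.shape)
    x=(u-K[0,2])/K[0,0]; y=(v-K[1,2])/K[1,1]; r=np.hypot(x,y)+1e-9
    s=np.tan(np.minimum(r,1.4))/r
    P=np.stack([x*s*d,y*s*d,d],-1)
    return (P-c["t"])@c["R"]
def masks(im):
    h=cv2.cvtColor(im,cv2.COLOR_RGB2HSV)
    return (h[...,0]>=5)&(h[...,0]<=14)&(h[...,1]>170)&(h[...,2]>60)
def rect(xy):
    (cx,cy),(w,h),a=cv2.minAreaRect(xy.astype(np.float32)*1000)
    if w<h: w,h,a=h,w,a+90
    return np.array([cx,cy])/1000,(w,h),(a+90)%180-90
E
python3 - <<'E'
from bench import manip
from h import *
for n in ["scene","side"]:
    im=cv2.imread(f"pics/{n}0.png")[:,:,::-1]; d=np.load(n+"0d.npy"); c=manip.get_calibration(n)
    P=cloud(d,c); m=masks(np.ascontiguousarray(im))&(d>0)
    k,l,s,_=cv2.connectedComponentsWithStats(m.astype(np.uint8))
    for i in range(1,k):
        if s[i,4]<120: continue
        q=P[l==i]
        if abs(q[:,1]).max()>.8 or q[:,2].max()>.2: continue
        z=np.percentile(q[:,2],95); 
        t=q[q[:,2]>z-.012]
        print(n,s[i],"z",z.round(4),"all",rect(q[:,:2]),"top",rect(t[:,:2]))
    zb=P[...,2]
    tb=(abs(zb)<.01); print("table z",np.median(zb[tb]))
    for nm in ["dock","rack_coarse","rack_medium","rack_fine","cover","jar_left","jar_right","loaded_rack"]:
        print(nm,[(np.round(r["at"],3),round(r["confidence"],2)) for r in manip.look_for(n,nm)][:3])
E
```

```text
scene [373 181  38  33 675] z 0.0342 all (array([0.48748755, 0.31593533]), (102.74244689941406, 61.22196960449219), 15.590139389038086) top (array([0.48748755, 0.31593533]), (102.74244689941406, 61.22196960449219), 15.590139389038086)
scene [133 192  26  41 800] z 0.0601 all (array([ 0.44494479, -0.3480022 ]), (102.69866180419922, 58.95732498168945), 3.6720714569091797) top (array([ 0.44448257, -0.34793829]), (101.82757568359375, 58.85862350463867), 4.101928234100342)
scene [326 241  41  38 411] z 0.0438 all (array([0.67251056, 0.13343825]), (98.2447280883789, 58.69906997680664), 19.404403686523438) top (array([0.67068939, 0.13426306]), (61.178680419921875, 15.710478782653809), 19.657306671142578)
scene [229 242  28  31 591] z 0.0468 all (array([ 0.64332465, -0.11329233]), (88.00171661376953, 56.71835708618164), -0.13520050048828125) top (array([ 0.64332465, -0.11329233]), (88.00171661376953, 56.71835708618164), -0.13520050048828125)
table z -7.523748024332118e-05
dock [(array([ 0.443, -0.012,  0.006]), 0.66)]
rack_coarse [(array([ 0.428, -0.491,  0.049]), 0.84), (array([ 0.462, -0.3
[... 997 characters left out ...]
9642028808594, 64.67029571533203), 3.2869131565093994) top (array([ 0.43875854, -0.3530816 ]), (102.20490264892578, 64.53369140625), 2.705838441848755)
table z 0.0004126676042028838
dock [(array([ 0.429, -0.024,  0.003]), 0.56)]
rack_coarse [(array([ 0.406, -0.506,  0.049]), 0.8), (array([ 0.437, -0.372,  0.048]), 0.63)]
rack_medium [(array([ 0.643, -0.133,  0.039]), 0.71)]
rack_fine [(array([0.301, 0.29 , 0.03 ]), 0.81), (array([0.394, 0.425, 0.028]), 0.62), (array([0.481, 0.295, 0.034]), 0.56)]
cover [(array([0.464, 0.164, 0.032]), 0.37)]
jar_left [(array([0.466, 0.161, 0.032]), 0.62)]
jar_right [(array([ 0.46 , -0.183,  0.036]), 0.78)]
loaded_rack [(array([ 0.63 , -0.431,  0.042]), 0.82)]
```

```bash
cat >> h.py <<'E'
def rot(deg):
    "tool down, jaw axis y at yaw deg+90 (deg = direction of the piece's long side = tool z)"
    a=np.radians(deg); z=np.array([np.cos(a),np.sin(a),0]); x=np.array([0,0,-1.]); y=np.cross(z,x)
    return np.stack([x,y,z],1)
def wshot(manip,name):
    manip.dwell(0.15)
    c=manip.get_calibration("wrist"); im,d=manip.grab_frame("wrist")
    cv2.imwrite(f"pics/{name}.png",im[:,:,::-1]); np.savez(name+".npz",d=d,im=im,R=c["R"],t=c["t"],K=c["camera_matrix"])
    return im,cloudf(d,c),d
E
python3 - <<'E'
from bench import manip
from h import *
for nm,p,a in [("dock",[.437,-.016,.25],0),("coarse",[.441,-.35,.25],4)]:
    t=manip.current_time(); manip.move_ptp(p,rot(a))
    im,P,d=wshot(manip,"w_"+nm)
    print(nm,manip.current_time()-t,manip.current_ee_pos().round(4),manip.current_qpos().round(3))
    z=P[...,2]; ok=(d>0)
    tb=ok&(abs(z)<.004)&(np.hypot(P[...,0]-p[0],P[...,1]-p[1])<.2); print("table",np.median(z[tb]))
E
```

```text
dock 2.4000000000000004 [ 0.4371 -0.0156  0.25  ] [-0.142  0.121  1.901  0.     1.119 -1.714]
table -0.0016657633989204017
coarse 1.4667 [ 0.4414 -0.3491  0.2502] [-0.752  0.355  1.596  0.     1.19  -2.394]
table -0.0016974956883592596
```

View pics/w_dock.png

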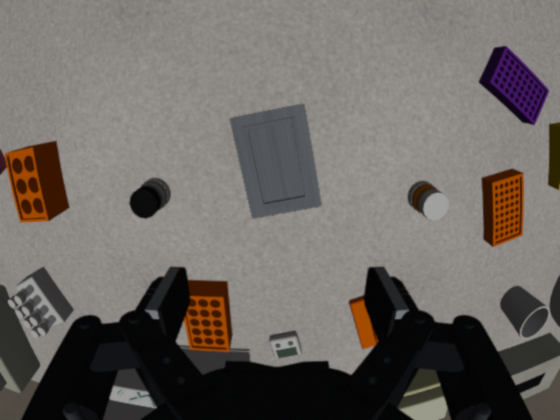

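View pics/w_coarse.png

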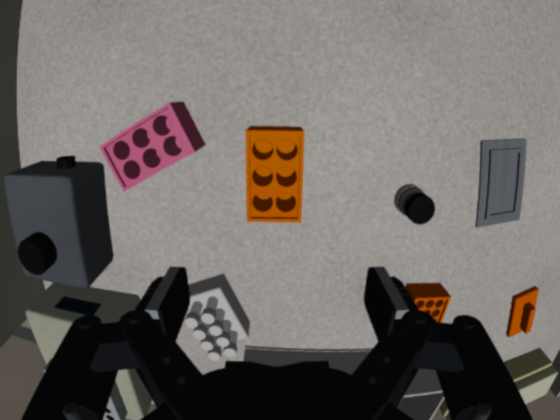

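The wrist images show the dock centred at about (275,160), slightly turned, and the six-hole rack upright at (275,174) between the pink rack and the dark jar. Next I'll fit both from the wrist depth.

```bash
cat >> h.py <<'E'
def orange(im,P,d,near,r=.09):
    m=masks(np.ascontiguousarray(im))&(d>0)&(np.hypot(P[...,0]-near[0],P[...,1]-near[1])<r)&(P[...,2]<.3)
    k,l,s,_=cv2.connectedComponentsWithStats(m.astype(np.uint8))
    if k<2: return None
    i=1+np.argmax(s[1:,4]); return P[l==i]
def trim(xy):
    "rect after edge trimming: fit angle by minAreaRect, extents by percentiles"
    c,s,a=rect(xy); th=np.radians(a); e=np.array([[np.cos(th),np.sin(th)],[-np.sin(th),np.cos(th)]])
    q=(xy)@e.T; lo=np.percentile(q,.7,axis=0); hi=np.percentile(q,99.3,axis=0)
    return ((lo+hi)/2)@e, (hi-lo)*1000, a
E
python3 - <<'E'
from h import *
def ld(n):
    f=np.load(n+".npz"); c=dict(camera_matrix=f["K"],R=f["R"],t=f["t"]); return f["im"],cloudf(f["d"],c),f["d"]
im,P,d=ld("w_dock")
z=P[...,2]+.0017; near=np.hypot(P[...,0]-.437,P[...,1]+.016)<.1
m=near&(d>0)&(z>.003)&(z<.02)
k,l,s,_=cv2.connectedComponentsWithStats(m.astype(np.uint8)); i=1+np.argmax(s[1:,4]); q=P[l==i]
print("dock all",rect(q[:,:2]),trim(q[:,:2]),np.percentile(q[:,2],[5,50,95]))
# colour based too
g=im.astype(int); mm=near&(g.mean(-1)<120)&(g.mean(-1)>50); print(g[160,275],g[160,350])
k,l,s,_=cv2.connectedComponentsWithStats(mm.astype(np.uint8)); i=1+np.argmax(s[1:,4]); q=P[l==i]
print("dock col",s[i],rect(q[:,:2]),trim(q[:,:2]))
im,P,d=ld("w_coarse")
q=orange(im,P,d,[.441,-.35]); zt=np.percentile(q[:,2],90);t=q[q[:,2]>zt-.006]
print("coarse",zt,rect(t[:,:2]),trim(t[:,:2]))
for n,p in [("dock",[.643,-.113]),("dock",[.487,.316])]:
    im,P,d=ld("w_"+n); q=orange(im,P,d,p); zt=np.percentile(q[:,2],90);t=q[q[:,2]>zt-.01]; print(p,zt,rect(t[:,:2]))
# dock as seen from coarse view
im,P,d=ld("w_coarse")
near=np.hypot(P[...,0]-.437,P[...,1]+.016)<.1; m=near&(d>0)&(P[...,2]+.0017>.003)
q=P[m]; print("dock from afar",rect(q[:,:2]),trim(q[:,:2]))
E
```

```text
dock all (array([ 0.43094553, -0.01503926]), (130.66476440429688, 90.58279418945312), 11.192975997924805) (array([ 0.43080401, -0.0151176 ]), array([127.64766964,  88.61353151]), 11.192975997924805) [0.00301584 0.00443197 0.00966925]
[82 85 90] [147 143 139]
dock col [ 229  103   93  116 7797] (array([ 0.42655344, -0.01619252]), (144.09947204589844, 92.50993347167969), 11.03262996673584) (array([ 0.43029324, -0.01534972]), array([129.26862886,  89.83881929]), 11.03262996673584)
coarse 0.05816783143053286 (array([ 0.46372556, -0.34999692]), (58.49037551879883, 52.95332336425781), -87.51002621650696) (array([ 0.46574449, -0.35006102]), array([58.10975015, 48.23850296]), -87.51002621650696)
[0.643, -0.113] 0.043903170284038937 (array([ 0.64652759, -0.1143915 ]), (102.76502227783203, 60.54793930053711), 0.22747661173343658)
[0.487, 0.316] 0.03251025482511505 (array([0.48282144, 0.31383304]), (101.14413452148438, 60.782920837402344), 15.355896949768066)
dock from afar (array([ 0.43081824, -0.01578146]), (130.2892608642578, 91.16942596435547), 10.850655555725098) (array([ 0.43049188, -0.01633224]), array([127.2437915 ,  88.78867573]), 10.850655555725098)
```

```bash
python3 - <<'E'
from h import *
f=np.load("w_coarse.npz"); c=dict(camera_matrix=f["K"],R=f["R"],t=f["t"]); im,d=f["im"],f["d"];P=cloudf(d,c)
m=masks(im); print(m.sum())
h=cv2.cvtColor(im,cv2.COLOR_RGB2HSV); print(h[190,250],h[190,275],h[130,250],h[216,290])
q=orange(im,P,d,[.441,-.35]); print(len(q),np.percentile(q[:,2],[1,25,50,90,99]))
for lo in (.03,.04,.045,.05):
    near=np.hypot(P[...,0]-.441,P[...,1]+.35)<.085
    t=P[near&(d>0)&(P[...,2]>lo)]; print(lo,len(t),rect(t[:,:2]),trim(t[:,:2]))
E
```

```text
3970
[ 14 255 159] [ 15 255 173] [ 15 255 136] [ 14 255 158]
1026 [0.00772976 0.0334636  0.05241376 0.05816783 0.05941582]
0.03 42431 (array([ 0.43788211, -0.34951251]), (121.0030288696289, 113.85912322998047), -43.02605438232422) (array([ 0.43556214, -0.34921431]), array([111.92468937, 106.35467648]), -43.02605438232422)
0.04 42093 (array([ 0.43788211, -0.34951251]), (121.0030288696289, 113.85912322998047), -43.02605438232422) (array([ 0.43557588, -0.34922022]), array([111.97039024, 106.37220053]), -43.02605438232422)
0.045 41939 (array([ 0.43788211, -0.34951251]), (121.0030288696289, 113.85912322998047), -43.02605438232422) (array([ 0.435576  , -0.34921805]), array([111.98330356, 106.37711905]), -43.02605438232422)
0.05 41751 (array([ 0.43788211, -0.34951251]), (121.0030288696289, 113.85912322998047), -43.02605438232422) (array([ 0.43557146, -0.34921873]), array([111.99306249, 106.39679208]), -43.02605438232422)
```

```bash
sed -i 's/<=14)/<=18)/' h.py; python3 - <<'E'
from h import *
f=np.load("w_coarse.npz"); c=dict(camera_matrix=f["K"],R=f["R"],t=f["t"]); im,d=f["im"],f["d"];P=cloudf(d,c)
q=orange(im,P,d,[.441,-.35])
for lo in (.035,.045,.05): t=q[q[:,2]>lo]; print(len(t),rect(t[:,:2]),trim(t[:,:2]))
f=np.load("w_dock.npz"); c=dict(camera_matrix=f["K"],R=f["R"],t=f["t"]); im,d=f["im"],f["d"];P=cloudf(d,c)
for n,p,lo in [("med",[.643,-.113],.035),("fine",[.485,.316],.02),("coarse",[.441,-.35],.045),("cov",[.668,.13],.01)]:
    q=orange(im,P,d,p); t=q[q[:,2]>lo]; print(n,len(t),rect(t[:,:2]),trim(t[:,:2]))
E
```

```text
3811 (array([ 0.43990936, -0.35157767]), (100.45196533203125, 58.820560455322266), 3.3651652336120605) (array([ 0.43962913, -0.35166538]), array([99.41455883, 58.26097895]), 3.3651652336120605)
3491 (array([ 0.43992358, -0.35157681]), (100.42347717285156, 58.820560455322266), 3.3651649951934814) (array([ 0.43968143, -0.35164201]), array([99.3581016 , 58.34823403]), 3.3651649951934814)
3303 (array([ 0.43992358, -0.35157681]), (100.42347717285156, 58.820560455322266), 3.3651649951934814) (array([ 0.43970645, -0.35163764]), array([99.31439838, 58.38982806]), 3.3651649951934814)
med 1606 (array([ 0.64652759, -0.1143915 ]), (102.76502227783203, 60.54793930053711), 0.22747661173343658) (array([ 0.64653544, -0.11414279]), array([100.30102663,  59.39184434]), 0.22747661173343658)
fine 1983 (array([0.48282144, 0.31383304]), (101.14413452148438, 60.782920837402344), 15.355896949768066) (array([0.48238673, 0.31355855]), array([98.29383126, 58.67682047]), 15.355896949768066)
coarse 1632 (array([ 0.43983682, -0.35109622]), (99.59664154052734, 62.3332405090332), 3.9464328289031982) (array([ 0.43970035, -0.35042847]), array([98.48878894, 60.01793234]), 3.9464328289031982)
cov 733 (array([0.6716203 , 0.11665739]), (99.1286849975586, 23.89759063720703), 19.506113052368164) (array([0.6709448 , 0.11615682]), array([96.15394333, 23.02413967]), 19.506113052368164)
```

```bash
python3 - <<'E'
from bench import manip
from h import *
p=[.4398,-.3515]; R=rot(3.4)
manip.move_ptp([*p,.12],R)
manip.move_l([*p,.022],max_speed=.12)
print("f",manip.current_force().round(2),manip.current_ee_pos().round(4))
manip.set_gripper(0.0,60); print("grip",manip.current_grip_width(),manip.current_force().round(2))
manip.move_l([*p,.15],max_speed=.15)
print("f",manip.current_force().round(2))
for n in ["side","wrist"]:
    im,d=manip.grab_frame(n); cv2.imwrite(f"pics/{n}1.png",im[:,:,::-1])
print(manip.current_time(),manip.current_grip_width())
E
```

```text
f [ 0.29 -1.41 -0.21] [ 0.4402 -0.3519  0.0228]
grip 0.6972007636241865 [ 0.06 -0.01  5.68]
f [ 0.31 -0.   -2.16]
7.825 0.6947296831609837
```

View pics/wrist1.png

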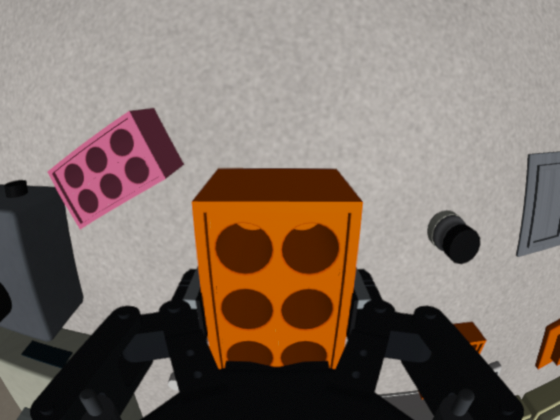

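View pics/side1.png

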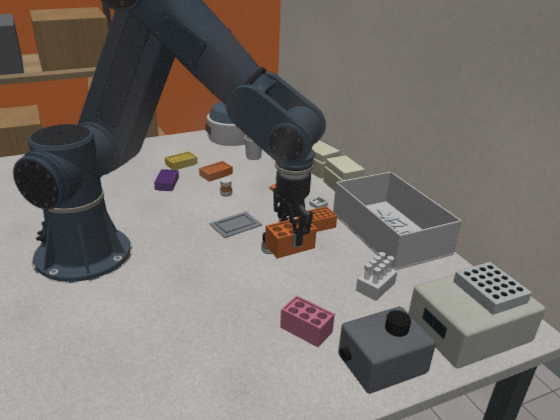

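The wrist image shows the six-hole rack held squarely between the pads, its near edge spanning columns 195–360. Placing it in the dock.

```bash
cat >> h.py <<'E'
DOCK=np.array([.4308,-.0152]); DA=11.1
def place(manip,xy,ang,ztcp,hover=.06,zt=None):
    R=rot(ang); 
    manip.move_ptp([*xy,max(ztcp+hover,.15 if zt is None else zt)],R)
    manip.move_l([*xy,ztcp+.012],max_speed=.12); manip.dwell(.2)
    print("above",manip.current_force().round(2),manip.current_ee_pos().round(4))
    for dz in (.006,.003,.001,0.,-.001):
        manip.move_l([*xy,ztcp+dz],max_speed=.03); manip.dwell(.1)
        f=manip.current_force(); print(dz,f.round(2),manip.current_ee_pos().round(4))
        if f[2]>8: break
E
python3 - <<'E'
from bench import manip
from h import *
place(manip,DOCK,DA,.028)
im,d=manip.grab_frame("scene"); cv2.imwrite("pics/scene2.png",im[:,:,::-1])
im,d=manip.grab_frame("side"); cv2.imwrite("pics/side2.png",im[100:340,120:440,::-1].repeat(2,0).repeat(2,1))
print(manip.current_time(),manip.current_grip_width())
E
```

```text
above [ 0.78 -0.03 -1.4 ] [ 0.4311 -0.0152  0.0405]
0.006 [ 0.86  0.49 -1.76] [ 0.4308 -0.0152  0.034 ]
0.003 [ 0.07  0.61 -1.31] [ 0.4308 -0.0152  0.031 ]
0.001 [-0.19 -1.   -2.18] [ 0.4307 -0.0152  0.029 ]
0.0 [-6.35  0.35 19.72] [ 0.4307 -0.0152  0.0288]
11.9667 0.6948005292633957
```

View pics/side2.png

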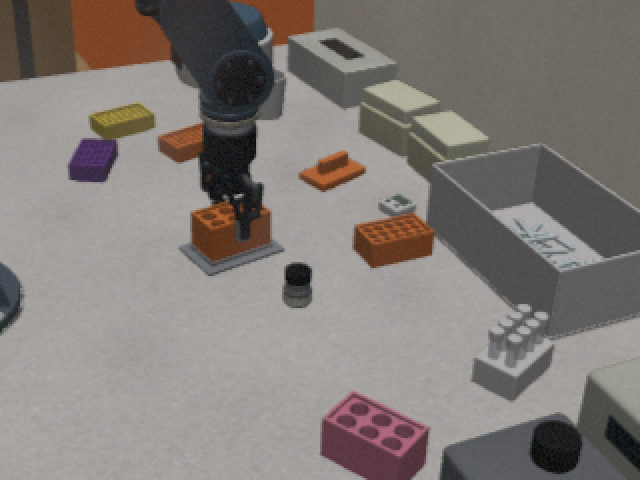

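Contact came at the expected seated height; a foot caught on the rim would have touched about 5 mm higher. Releasing and measuring.

```bash
python3 - <<'E'
from bench import manip
from h import *
manip.set_gripper(1.0); p=manip.current_ee_pos()
manip.move_l([p[0],p[1],.12],max_speed=.15)
manip.move_ptp([*DOCK,.27],rot(DA))
im,P,d=wshot(manip,"w_d2")
q=orange(im,P,d,DOCK); t=q[q[:,2]>.05]; print("coarse in dock",np.percentile(q[:,2],[50,90,97]),rect(t[:,:2]),trim(t[:,:2]))
manip.move_ptp([.6465,-.1143,.25],rot(0.2))
im,P,d=wshot(manip,"w_med")
q=orange(im,P,d,[.6465,-.1143]); t=q[q[:,2]>.035]; print("med",np.percentile(q[:,2],[50,90,97]),rect(t[:,:2]),trim(t[:,:2]))
print(manip.current_time())
E
```

```text
coarse in dock [0.05901924 0.06423542 0.06505808] (array([ 0.43050125, -0.01494803]), (100.08910369873047, 59.602142333984375), 11.051972389221191) (array([ 0.43027381, -0.01495782]), array([99.27964816, 58.98865365]), 11.051972389221191)
med [0.03880474 0.04413249 0.04502393] (array([ 0.64667145, -0.1147188 ]), (100.1681900024414, 58.84565353393555), 0.12794095277786255) (array([ 0.64641839, -0.11471576]), array([99.42596818, 58.11499454]), 0.12794095277786255)
15.1083
```

View pics/w_d2.png

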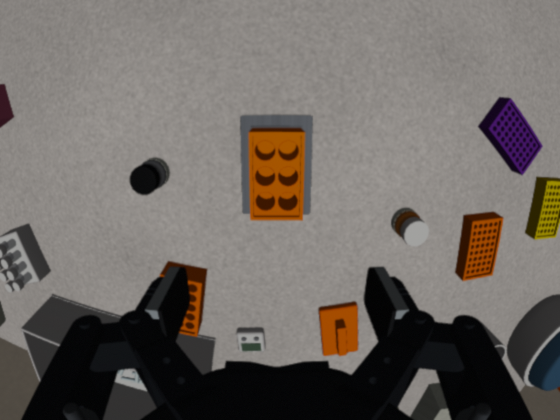

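View pics/w_med.png

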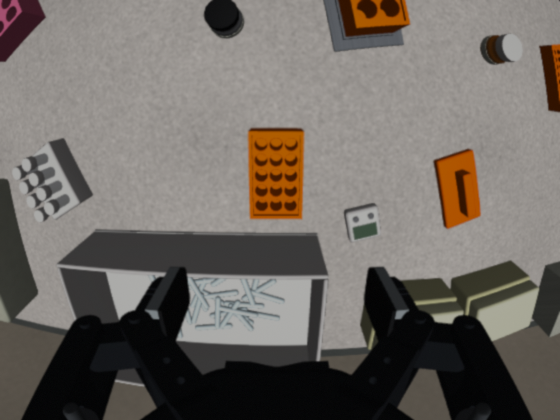

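```bash
python3 - <<'E'
from h import *
f=np.load("w_med.npz"); c=dict(camera_matrix=f["K"],R=f["R"],t=f["t"]); P=cloudf(f["d"],c)
for r in range(222,285,6): print(r,P[r,275].round(3),P[r,220].round(3))
E
```

```text
222 [ 0.719 -0.115 -0.001] [ 0.72  -0.188 -0.001]
228 [ 0.728 -0.115 -0.001] [ 0.729 -0.188 -0.002]
234 [ 0.735 -0.115  0.003] [ 0.734 -0.187  0.007]
240 [ 0.734 -0.115  0.022] [ 0.734 -0.184  0.024]
246 [ 0.735 -0.115  0.038] [ 0.733 -0.181  0.043]
252 [ 0.735 -0.115  0.054] [ 0.734 -0.179  0.056]
258 [ 0.734 -0.115  0.07 ] [ 0.734 -0.177  0.072]
264 [ 0.734 -0.115  0.084] [ 0.735 -0.175  0.084]
270 [ 0.734 -0.115  0.096] [ 0.733 -0.172  0.101]
276 [ 0.735 -0.115  0.108] [ 0.736 -0.171  0.108]
282 [ 0.8   -0.115  0.016] [ 0.799 -0.19   0.02 ]
```

```bash
python3 - <<'E'
from bench import manip
from h import *
p=[.6465,-.1147]; R=rot(.15)
manip.move_ptp([*p,.12],R)
manip.move_l([*p,.016],max_speed=.12); manip.dwell(.1)
print(manip.current_force().round(2),manip.current_ee_pos().round(4))
manip.set_gripper(0.0,60); print("grip",manip.current_grip_width(),manip.current_force().round(2))
manip.move_l([*p,.18],max_speed=.15)
place(manip,[.4304,-.0149],11.05,.077,zt=.18)
im,d=manip.grab_frame("side"); cv2.imwrite("pics/side3.png",im[100:340,120:440,::-1].repeat(2,0).repeat(2,1))
print(manip.current_time(),manip.current_grip_width())
E
```

```text
[ 0.71  0.26 -0.17] [ 0.6471 -0.1148  0.017 ]
grip 0.6913932462900141 [-1.09 -0.72  5.97]
above [ 0.04 -0.3  -1.57] [ 0.4308 -0.015   0.0895]
0.006 [ 0.41  0.53 -0.81] [ 0.4304 -0.0149  0.083 ]
0.003 [-0.68 -0.1  -1.05] [ 0.4304 -0.0149  0.08  ]
0.001 [ 0.12 -0.05 -1.27] [ 0.4304 -0.0149  0.078 ]
0.0 [-4.61 -0.16 12.85] [ 0.4305 -0.0149  0.0777]
22.0083 0.689930245177642
```

View pics/side3.png

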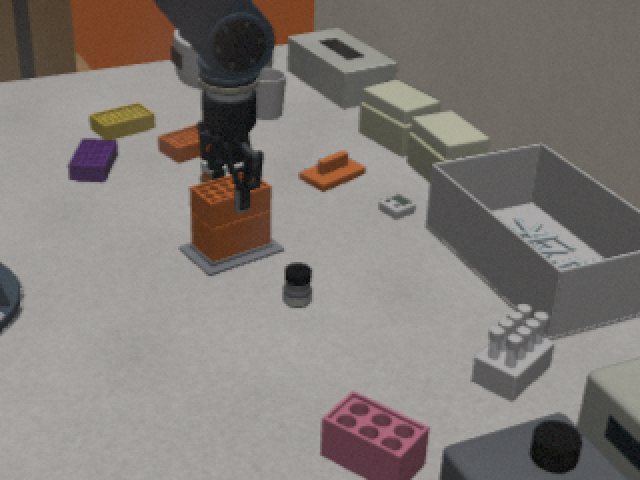

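The fifteen-hole rack sits flush on the six-hole rack at about (232,215) in the crop, and contact came at the expected height. Releasing, then measuring it and the forty-hole rack.

```bash
python3 - <<'E'
from bench import manip
from h import *
manip.set_gripper(1.0); p=manip.current_ee_pos()
manip.move_l([p[0],p[1],.17],max_speed=.15)
manip.move_ptp([*DOCK,.32],rot(DA))
im,P,d=wshot(manip,"w_d3")
q=orange(im,P,d,DOCK); t=q[q[:,2]>.09]; print("med placed",np.percentile(q[:,2],[50,90,97]),rect(t[:,:2]),trim(t[:,:2]))
manip.move_ptp([.4828,.3138,.25],rot(15.3))
im,P,d=wshot(manip,"w_fine")
q=orange(im,P,d,[.4828,.3138]); t=q[q[:,2]>.02]; print("fine",np.percentile(q[:,2],[50,90,97]),rect(t[:,:2]),trim(t[:,:2]))
print(manip.current_time())
E
```

```text
med placed [0.09984219 0.1052438  0.1060883 ] (array([ 0.43029449, -0.01477022]), (99.77408599853516, 59.518619537353516), 11.042947769165039) (array([ 0.43005119, -0.01476221]), array([99.06717549, 58.52949332]), 11.042947769165039)
fine [0.02713296 0.03216394 0.03302587] (array([0.48258594, 0.31500217]), (100.44281768798828, 58.739044189453125), 15.912919044494629) (array([0.48213518, 0.31493039]), array([98.96851376, 58.04853958]), 15.912919044494629)
25.4917
```

View pics/w_d3.png

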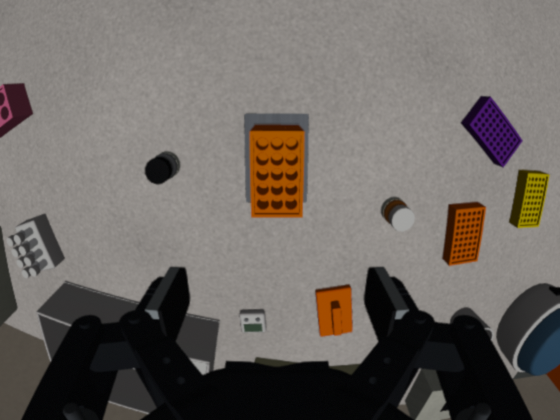

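View pics/w_fine.png

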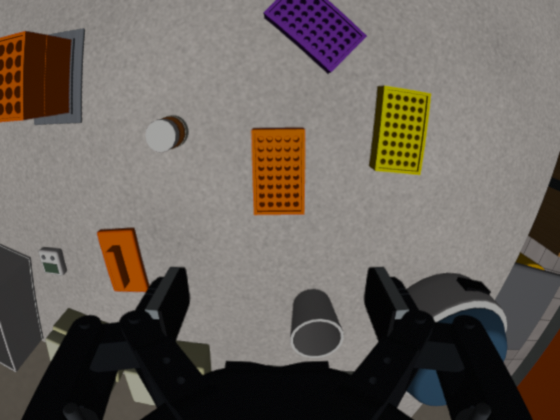

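```bash
python3 - <<'E'
from bench import manip
from h import *
p=[.4824,.3150]; R=rot(15.9)
manip.move_ptp([*p,.12],R)
manip.move_l([*p,.008],max_speed=.12); manip.dwell(.1)
print(manip.current_force().round(2),manip.current_ee_pos().round(4))
manip.set_gripper(0.0,60); print("grip",manip.current_grip_width(),manip.current_force().round(2))
manip.move_l([*p,.20],max_speed=.15)
im,d=manip.grab_frame("wrist"); cv2.imwrite("pics/wrist4.png",im[:,:,::-1])
print(manip.current_time(),manip.current_grip_width(),manip.current_force().round(2))
E
```

```text
[ 0.04  0.7  -0.19] [0.4828 0.3153 0.0088]
grip 0.6834948377189008 [-1.34  0.59  5.61]
29.1083 0.6878116616571283 [-0.62 -0.37 -1.21]
```

View pics/wrist4.png

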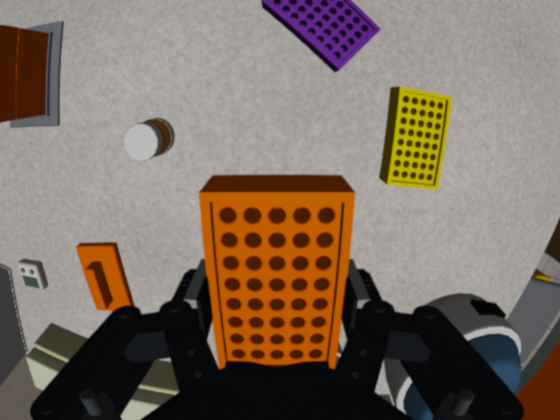

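The forty-hole rack is held squarely (columns 203–352). Placing it.

```bash
python3 - <<'E'
from bench import manip
from h import *
place(manip,[.4302,-.0148],11.05,.110,zt=.20)
im,d=manip.grab_frame("side"); cv2.imwrite("pics/side5.png",im[100:340,120:440,::-1].repeat(2,0).repeat(2,1))
print(manip.current_time(),manip.current_grip_width())
E
```

```text
above [-0.42 -0.18 -0.65] [ 0.4306 -0.0148  0.1226]
0.006 [ 0.27 -0.29 -1.06] [ 0.4302 -0.0148  0.116 ]
0.003 [ 0.4  -0.65 -0.46] [ 0.4302 -0.0148  0.113 ]
0.001 [ 0.44  0.02 -0.07] [ 0.4302 -0.0148  0.111 ]
0.0 [-3.32  0.02 10.72] [ 0.4304 -0.0148  0.1106]
32.925 0.6852032833961359
```

View pics/side5.png

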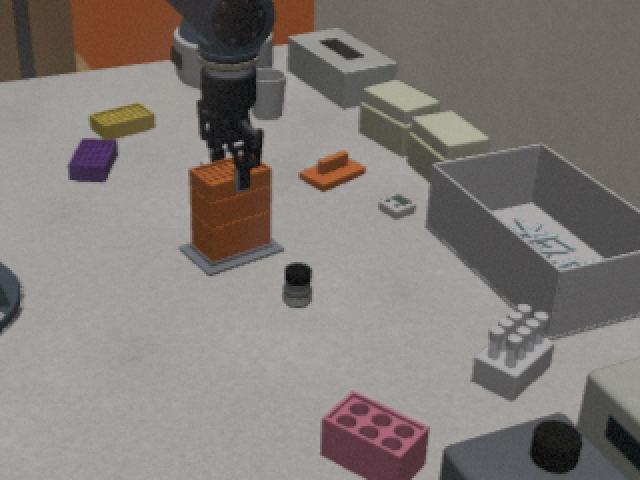

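The three racks stand flush at about (230,210) in the crop. Releasing, then measuring the tower top and the cover.

```bash
python3 - <<'E'
from bench import manip
from h import *
manip.set_gripper(1.0); p=manip.current_ee_pos()
manip.move_l([p[0],p[1],.2],max_speed=.15)
manip.move_ptp([*DOCK,.35],rot(DA))
im,P,d=wshot(manip,"w_d4")
q=orange(im,P,d,DOCK); t=q[q[:,2]>.12]; print("fine placed",np.percentile(q[:,2],[50,90,97]),rect(t[:,:2]),trim(t[:,:2]))
manip.move_ptp([.669,.131,.25],rot(19.5))
im,P,d=wshot(manip,"w_cov")
q=orange(im,P,d,[.669,.131]); 
for lo,hi in ((.012,.024),(.034,.06)):
    t=q[(q[:,2]>lo)&(q[:,2]<hi)]; print("cov",lo,np.percentile(q[:,2],[50,90,97]),rect(t[:,:2]),trim(t[:,:2]))
print(manip.current_time())
E
```

```text
fine placed [0.12911062 0.13409229 0.13501181] (array([ 0.43037717, -0.01456962]), (100.40414428710938, 59.62105941772461), 10.88489818572998) (array([ 0.43013339, -0.01463636]), array([99.60992548, 58.4707467 ]), 10.88489818572998)
cov 0.012 [0.0184774  0.04187853 0.04287086] (array([0.66708716, 0.13350931]), (98.22122192382812, 58.28456115722656), 19.00600814819336) (array([0.66695196, 0.13331491]), array([96.93716753, 57.30295615]), 19.00600814819336)
cov 0.034 [0.0184774  0.04187853 0.04287086] (array([0.66667371, 0.13373938]), (59.547698974609375, 13.18760871887207), 19.320636749267578) (array([0.66663907, 0.13351634]), array([59.15154263, 12.77795742]), 19.320636749267578)
36.25
```

View pics/w_d4.png

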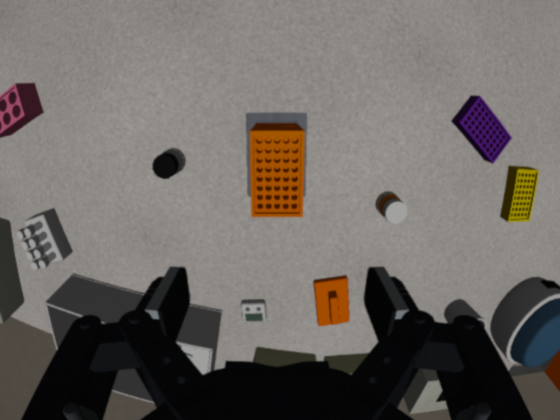

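View pics/w_cov.png

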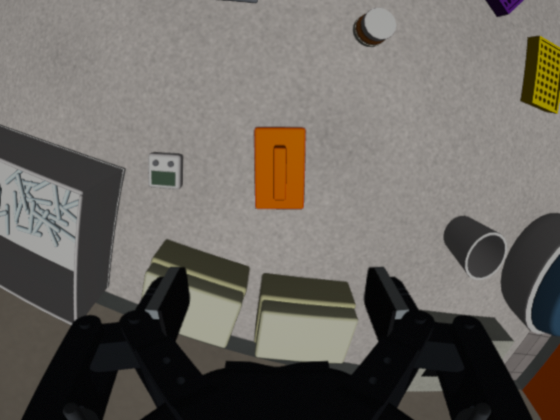

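```bash
python3 - <<'E'
from bench import manip
from h import *
f=np.load("w_cov.npz"); P=cloudf(f["d"],dict(camera_matrix=f["K"],R=f["R"],t=f["t"]))
print([P[r,c].round(3) for r,c in((245,170),(262,200),(275,270),(297,300),(320,300))])
p=[.6668,.1336]; R=rot(19.2)
manip.set_gripper(0.6)
manip.move_ptp([*p,.12],R)
manip.move_l([*p,.023],max_speed=.1); manip.dwell(.15)
print(manip.current_force().round(2),manip.current_ee_pos().round(4))
manip.set_gripper(0.0,60); print("grip",manip.current_grip_width(),manip.current_force().round(2))
manip.move_l([*p,.23],max_speed=.15)
im,d=manip.grab_frame("wrist"); cv2.imwrite("pics/wrist6.png",im[:,:,::-1])
print(manip.current_time(),manip.current_grip_width(),manip.current_force().round(2))
E
```

```text
[array([0.811, 0.03 , 0.016]), array([0.811, 0.076, 0.032]), array([0.813, 0.172, 0.007]), array([0.805, 0.21 , 0.053]), array([0.815, 0.212, 0.087])]
[ 0.86 -0.68 -0.38] [0.6672 0.1337 0.0237]
grip 0.15201726569708718 [-0.3  -0.34  2.78]
40.5417 0.1517275712962042 [ 0.65 -0.46 -1.03]
```

View pics/wrist6.png

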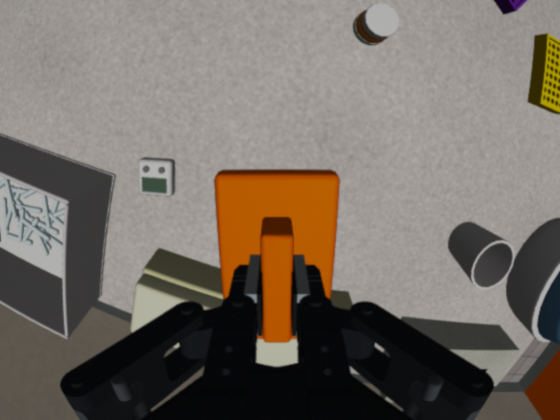

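The cover hangs square from its ridge at about (278,280). Placing it on the tower.

```bash
python3 - <<'E'
from bench import manip
from h import *
place(manip,[.4303,-.0147],10.95,.154,zt=.23)
im,d=manip.grab_frame("side"); cv2.imwrite("pics/side7.png",im[100:340,120:440,::-1].repeat(2,0).repeat(2,1))
print(manip.current_time(),manip.current_grip_width())
E
```

```text
above [ 1.17  0.45 -0.91] [ 0.4307 -0.0147  0.1666]
0.006 [ 0.25 -0.06 -0.47] [ 0.4303 -0.0147  0.16  ]
0.003 [ 0.42  0.65 -1.14] [ 0.4303 -0.0147  0.157 ]
0.001 [-0.07 -0.21 -1.44] [ 0.4303 -0.0147  0.155 ]
0.0 [ 0.01 -0.03  2.8 ] [ 0.4305 -0.0147  0.1541]
-0.001 [-5.34 -0.2  18.92] [ 0.4307 -0.0148  0.1541]
44.4083 0.14459532347395218
```

View pics/side7.png

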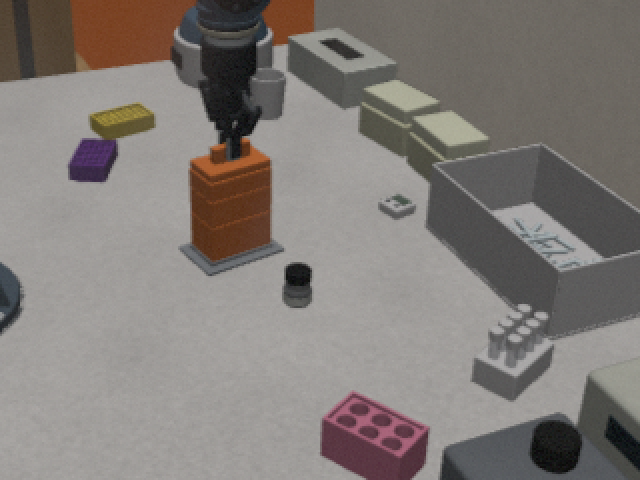

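The cover has seated and the tower is flush. I'll release it, back off and check.

```bash
python3 - <<'E'
from bench import manip
from h import *
p=manip.current_ee_pos(); manip.move_l([.4303,-.0147,.1545],max_speed=.03)
manip.set_gripper(0.5)
manip.move_l([.4303,-.0147,.26],max_speed=.15)
manip.move_ptp([*DOCK,.38],rot(DA))
im,P,d=wshot(manip,"w_d5")
q=orange(im,P,d,DOCK); print(np.percentile(q[:,2],[50,97]))
for lo,hi in ((.14,.158),(.165,.19)):
    t=q[(q[:,2]>lo)&(q[:,2]<hi)]; print("cov",lo,np.median(t[:,2]),rect(t[:,:2]),trim(t[:,:2]))
for n in ("jar_left","jar_right","loaded_rack"): print(n,[np.round(r["at"],3) for r in manip.look_for("wrist",n)][:1])
im,d=manip.grab_frame("scene"); cv2.imwrite("pics/scene8.png",im[:,:,::-1])
for n in ("jar_left","jar_right","loaded_rack"): print(n,[np.round(r["at"],3) for r in manip.look_for("scene",n)][:1])
im,d=manip.grab_frame("side"); cv2.imwrite("pics/side8.png",im[150:300,160:360,::-1].repeat(4,0).repeat(4,1))
print(manip.current_time(),manip.current_force().round(2))
E
```

```text
[0.14933713 0.17380443]
cov 0.14 0.14919475678485689 (array([ 0.42918478, -0.01459019]), (98.89056396484375, 58.57518005371094), 10.559171676635742) (array([ 0.42910157, -0.01465379]), array([97.92496491, 57.689721  ]), 10.559171676635742)
cov 0.165 0.17311850607109647 (array([ 0.43025067, -0.01411576]), (61.03719711303711, 13.338189125061035), 10.837396621704102) (array([ 0.43009015, -0.0141788 ]), array([60.22809596, 13.25910098]), 10.837396621704102)
jar_left [array([0.474, 0.168, 0.052])]
jar_right [array([ 0.463, -0.166,  0.053])]
loaded_rack [array([ 0.641, -0.406,  0.042])]
jar_left [array([0.483, 0.171, 0.037])]
jar_right [array([ 0.482, -0.17 ,  0.042])]
loaded_rack [array([ 0.667, -0.414,  0.049])]
47.0583 [0.39 1.17 0.92]
```

View pics/side8.png

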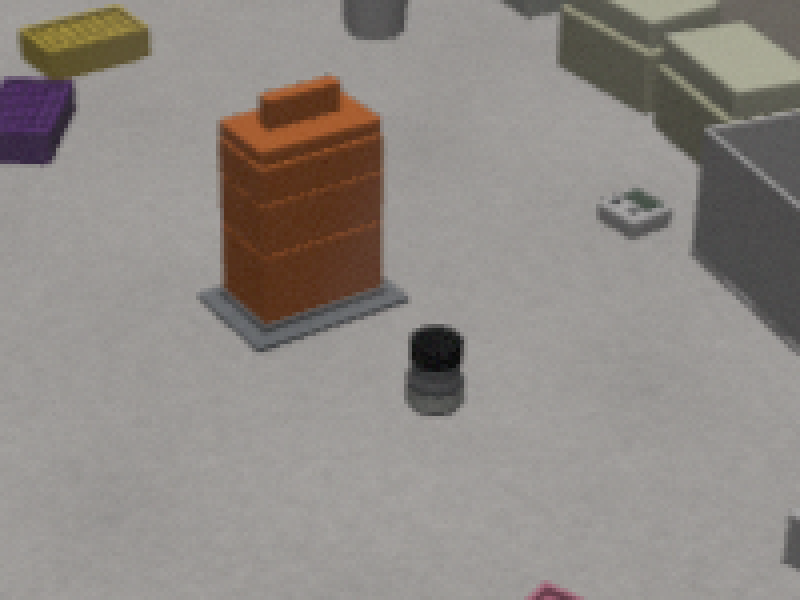

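View pics/scene8.png

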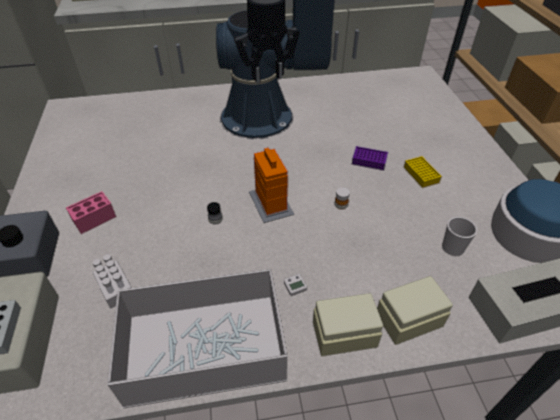

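```bash
python3 -c "
from bench import manip
manip.dwell(.3); print(manip.current_joint_vel().round(4)); manip.sign_off()"
```

```text
[0.0012 0.0019 0.0003 0.0013 0.0001 0.0008]
the job is handed in; nothing more can be done
```

The tower is built in the dock in the order asked: six-hole rack, fifteen-hole rack, forty-hole rack, then the cover. I handed the job in at about 47 s of the 136 s allowed; sign-off gives no verdict.

**Fit:** After each release I measured the piece from the wrist camera.
- **Heights:** The tops came out at 66.8, 107.8 and 136.7 mm for the three racks, against 66, 107 and 136 mm expected. The cover's slab and ridge came out at 150.9 and 174.8 mm, against 151 and 175 mm. These include a 1.7 mm correction for the wrist camera reading the bench that much low.
- **Alignment:** All pieces lie within about 1.5 mm and 0.6° of the one beneath, well inside the limits.

**Other objects:** In the scene camera the two jars and the white rack are within about 5 mm of their first readings, which is about the detector's accuracy, and all stand upright. The purple, yellow and pink look-alikes were not touched. The gripper was clear of everything when I handed in.

**Disagreement:** The side camera placed things about 5 mm or more from where the scene and wrist cameras did, worse than its stated 2 mm. I used the wrist camera for all grasping and placing.

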